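# Line up watch cases and cock the gang clamp's sprung arm

### The arm

A 6-joint arm with a two-finger parallel gripper is mounted at the origin on the work surface; the furniture and walls round the work are solid. World frame = base frame: x ahead of the robot, y to its left, z up, the work surface at z = 0. Lengths are in m, angles in rad, forces in N, time in s.
With the tool pointing down it reaches from about 0.4 to 0.825 m from the base axis. Payload 7 kg.
Tool frame: the origin (TCP) lies at the very end of the fingers, on their centre line; the grasp point (between the pads) lies 19 mm behind it; z points along the fingers, y is the line along which they close (so a half turn about z gives the same grasp; the last joint's range is limited). The gripper opens to 85 mm and grips with 20 to 120 N. Pads are 22 mm wide; open, the fingers measure 114 mm over their backs; the gripper's body (76 mm by 85 mm) begins 54 mm behind the grasp point. The pads swing forward as they close: fully open they stand 13 mm farther back than shut.
Start: joints at [1.577, 0.359, 0.012, 0, -1.224, -0.288], TCP at [0.188, 0.648, 0.231] pointing down, gripper open.
Joint ranges: [-3.07, 3.07], [-1.43, 2.12], [-1.02, 1.25], [-3.03, 1.67], [-3.05, -0], [-3.03, 3.03]. Speed limits (rad/s): [2.39, 2.39, 3.01, 3.14, 3.14, 3.14].

### API

Orientations are given as [roll, pitch, yaw] about the fixed x, y, z axes, in that order (R = Rz(yaw) Ry(pitch) Rx(roll)).
In Python, from rig import manip gives the robot as it stands. Calls block until the motion is done:
- manip.move_ptp(position, orientation): joint-space move of the TCP to a pose.
- manip.movel(position, frame=None, v=0.15): straight line of the TCP; frame=None keeps the orientation; v is the mean speed in m/s.
- manip.set_joints(angles): joint-space move.
- manip.command_gripper(opening): finger opening in m; the grip force is fixed at half the most; returns when the fingers have stopped.
- manip.dwell(seconds).
- manip.inverse_kinematics(position, orientation): joint angles nearest the present ones, or None.
- manip.grab_frame(name): name is "side" or "top"; returns the picture (384x512x3 uint8, red, green, blue); there is no depth.
- manip.camera_params(name): a dict with "vertical_fov" (degrees; the focal length in pixels is half the picture's height over the tangent of half this angle, whatever the lens; pixels are square), "cx", "cy" (the principal point, pixels), "distortion" ([k1, k2, p1, p2, k3] as OpenCV has them; the pictures are not rectified), "camera_from_world" (4x4, takes a point from world to camera coordinates). Camera axes: x right, y down, z forward; pixel columns grow to the right and rows downward; lengths in m; the calibration is good to about 2 mm. A picture is of the moment at which its call begins. camera_params takes no time and is no camera call.
A pose or a line that the arm cannot do raises manip.Unreachable and nothing moves.
- manip.close_job(): hands the job in; it is judged then, once.
Readings, each from a call of its own:
- manip.current_t(): time.
- manip.current_joint_pos(): joint angles.
- manip.current_dq(): joint speeds.
- manip.current_joint_efforts(): joint torques, N m.
- manip.current_position(): TCP position.
- manip.current_tcp_rot(): TCP orientation.
- manip.current_contact_force(): force on the tool from outside, world axes, zero at the start.
- manip.current_ft_torque(): the same for the moment, N m.
- manip.current_gripper_width(): finger opening in m.
- manip.current_finger_force(): force on a finger pad.
Only numpy, scipy, OpenCV 4.12 (cv2) and the standard library are available. Lean on these libraries where they do the work, as an engineer would, in place of code of your own. Each camera call takes 0.05 s, during which the arm holds its last target. There are 200 camera calls.

### The job

Nudge the three steel watch cases on the clamping fixture into an even row, one pushed home against each of the three pairs of locating pins. Then push the roller of the sprung tensioner arm back, away from the row, until the ratchet pawl has clicked in behind its tooth, and keep holding the arm compressed clearly beyond the click, so that the pawl carries no load while a colleague fits the locking pin: the program finishes while still holding it there. Leave the row and the other things lying about undisturbed.

Things in the scene. Friction and masses are not known exactly. Their poses are not given: they have to be found in the camera images.
- fixture: gang clamping fixture, fixed to the bench: dark steel deck 200 (x) by 430 (y) by 10 mm thick, origin at the centre of its underside. Along its far (+x) side a fence 18 mm high; just before it, at x = +55 mm, three pairs of upright steel pins (8 mm diameter, 15 mm high, 26 mm apart along y) round y = +115, +40 and -35 mm. At its right (-y) end the tensioner arm and its pawl
- seat_1 (a point): where the middle of a watch case lies, in plan, when pushed home against the left pair of pins; on the deck's top face. Axes as the fixture's: x from the deck to the fence, y along the row
- seat_2 (a point): the same for the middle pair of pins, 75 mm from seat_1
- seat_3 (a point): the same for the right pair of pins, 75 mm from seat_2, nearest to the tensioner arm
- watch_1_mid (a point): centre (half-way up, 7 mm above the deck) of a loose round steel watch case, 42 mm across the round band with short lugs (46x45 mm over all), 14 mm high, 24 to 48 g, lying flat on the deck in front of the pins. The three cases are alike and may go to any pair of pins
- watch_2_mid (a point): the same for the second watch case
- watch_3_mid (a point): the same for the third watch case
- pivot_point (a point): the upright axis about which the tensioner arm swings, at the deck's top face, 45 mm to -x and 160 mm to -y of the fixture's centre
- roller (a point): centre of the idler roller at the tensioner arm's end: upright fixed steel cylinder, 24 mm diameter, from 13 to 41 mm above the deck's top (this point at 27 mm), 110 mm from the pivot; below it the arm's bar, 16 mm wide. It can be pushed on the side that faces the row, or gripped from above
- tensioner (a joint): tensioner arm angle, rad. 0: at rest, pointing from the pivot to the fixture's +x turned 0.35 rad left. Grows as it is pushed back, clockwise from above, away from the row; stop at 0.70. Spring: 3.6 N at the roller at 0, 8 N at 0.6. The pawl rides up the tooth from about 0.1 and clicks in behind it at 0.46 to 0.48; let go then, the arm falls back and rests on the pawl at about 0.47
- pawl (a joint): how far the sprung ratchet pawl is pushed out of the way by the tooth, in m: 0 when it is home (before the tooth and again after the click), up to about 0.006 on the tooth's tip
- loupe: bystander: black eye loupe, 32 mm wide, 28 mm high, stands on the deck's far left corner; origin at the underside
- felt_cone: bystander: felt cone, 30 mm wide, 48 mm high, stands on the deck's near left corner; origin at the underside
- powder_jar: bystander: jar with a lid, 57 mm wide, 64 mm high, on the bench; origin at the underside
- paste_tin: bystander: round tin, 69 mm wide, 28 mm high, on the bench; origin at the underside
- compound_bar: bystander: bar of polishing compound, 35x95x27 mm, on the bench; origin at the underside
- lump: bystander: foil-wrapped lump, 47x54x39 mm, on the bench; origin at the underside

How it is judged:
By the outcome, as a careful person would: the job done as asked, in the order asked, and still so for the second after the job is handed in, while the arm keeps its last pose, push and grip.
It also fails if it takes over 64 s, if anything falls off the work surface, if the arm or the gripper's body presses on something with over 40 N, if the wrist force passes 120 N, or if a joint passes its speed limit or range.

## Working session

There is one attempt and no reset: what is moved stays moved. The work goes in short steps, each a Python script; the robot and the scene stay as the last script left them, time stands still between calls to the robot, and variables do not carry over. Pictures are saved under pics/ and viewed, at most 10 in all, crops included, and the job is handed in when it is done.

```bash
mkdir -p pics; ls
python3 - <<'E'
from rig import manip
import cv2
for n in("top","side"):
    im=manip.grab_frame(n); cv2.imwrite(f"pics/{n}0.png",cv2.cvtColor(im,cv2.COLOR_RGB2BGR))
    print(n,manip.camera_params(n))
print(manip.current_tcp_rot(),manip.current_t())
E
python3 - <<'E'
import cv2
for n in("top","side"):
    im=cv2.imread(f"pics/{n}0.png"); cv2.imwrite(f"pics/{n}0b.png",cv2.resize(im,(800,600),interpolation=cv2.INTER_CUBIC))
E
```

```text
pics
top {'vertical_fov': 51.700005353912594, 'cx': 257.44380972456736, 'cy': 187.37729019648592, 'distortion': array([0.01990151, 0.        , 0.        , 0.        , 0.        ]), 'camera_from_world': array([[ 0.01439289, -0.99975971,  0.01653409, -0.00487138],
       [-0.99200525, -0.01635071, -0.12513292,  0.5690592 ],
       [ 0.1253732 , -0.01460088, -0.99200221,  1.2607792 ],
       [ 0.        ,  0.        ,  0.        ,  1.        ]])}
side {'vertical_fov': 45.68634470783049, 'cx': 253.91495380426764, 'cy': 195.19392731138885, 'distortion': array([-0.06000109,  0.        ,  0.        ,  0.        ,  0.        ]), 'camera_from_world': array([[-0.99975364, -0.02153861,  0.00536101,  0.56862118],
       [-0.0148376 ,  0.46890176, -0.88312569,  0.05054905],
       [ 0.01650752, -0.88298767, -0.46910582,  1.38262825],
       [ 0.        ,  0.        ,  0.        ,  1.        ]])}
[ 3.14013275e+00 -1.50828119e-04 -2.81865319e-01] 0.1
```

View pics/top0b.png

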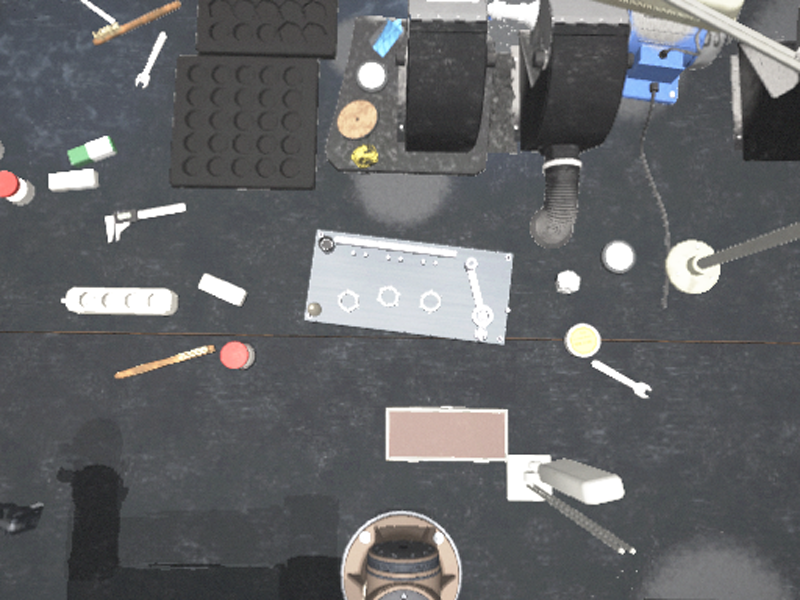

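View pics/side0b.png

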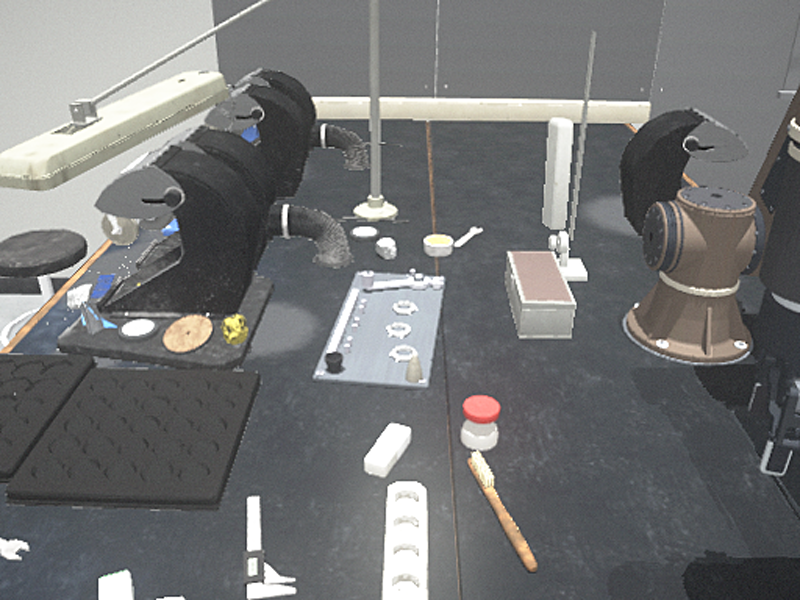

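The top view shows the deck with corners at about (317,230), (512,253), (504,344) and (305,320) in the 800 px image. The watches are near (348,300), (388,297) and (430,300), the roller near (471,262) and the pivot near (482,316). I'll enlarge both views.

Run:
```python
import cv2
def crop(n,x,y,w,h,s,o):
    im=cv2.imread(f"pics/{n}0.png")[y:y+h,x:x+w]
    im=cv2.resize(im,None,fx=s,fy=s,interpolation=cv2.INTER_CUBIC)
    for i in range(0,w,10): cv2.putText(im,str(x+i),(i*s,8),0,.3,(0,255,255),1); cv2.line(im,(i*s,10),(i*s,16),(0,255,255),1)
    for i in range(0,h,10): cv2.putText(im,str(y+i),(0,i*s+4),0,.3,(0,255,255),1)
    cv2.imwrite(o,im)
crop("top",190,140,145,85,5,"pics/c1.png")
crop("side",195,165,100,85,7,"pics/c2.png")
```

```text
(no output)
```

View pics/c1.png

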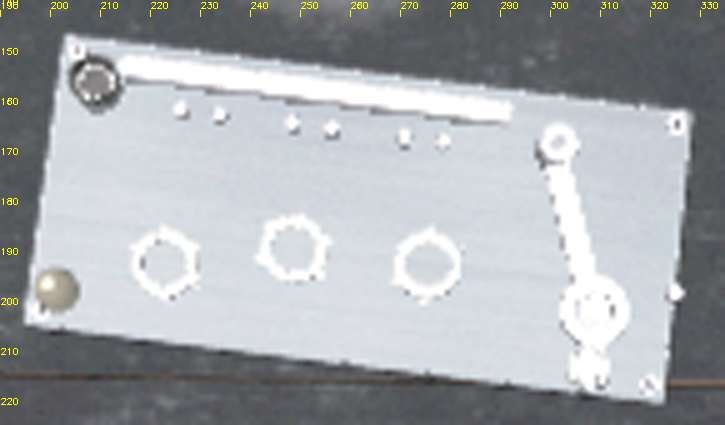

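View pics/c2.png

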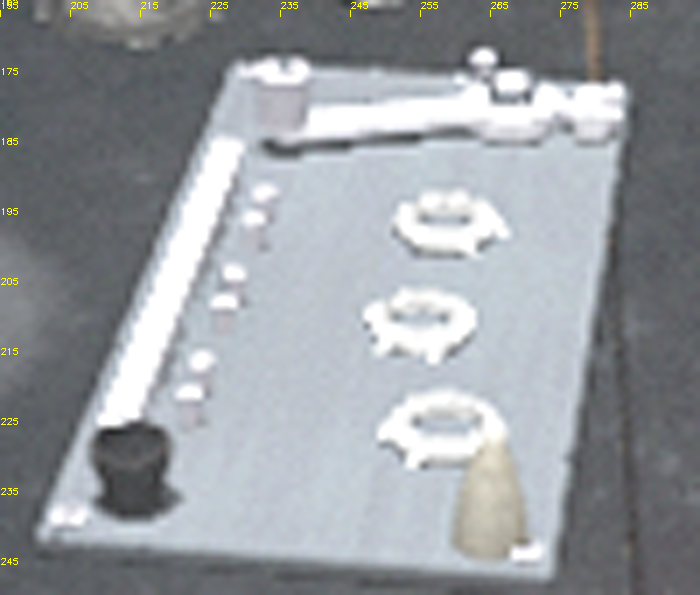

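The enlarged crops show the corners, pin tops, watch rings and roller clearly. I'll fit the fixture pose from both views and triangulate the watches and roller.

```bash
cat > h.py <<'E'
import numpy as np, cv2
from rig import manip
P={n:manip.camera_params(n) for n in("top","side")}
def KD(n):
    c=P[n]; f=192/np.tan(np.radians(c["vertical_fov"]/2))
    return np.array([[f,0,c["cx"]],[0,f,c["cy"]],[0,0,1.]]),c["distortion"]
def proj(n,X):
    K,D=KD(n); T=P[n]["camera_from_world"]
    return cv2.projectPoints(np.float64(X).reshape(-1,1,3),cv2.Rodrigues(T[:3,:3])[0],T[:3,3],K,D)[0][:,0]
def ray(n,p):
    K,D=KD(n);T=P[n]["camera_from_world"]
    u=cv2.undistortPoints(np.float64(p).reshape(-1,1,2),K,D)[0,0]
    return -T[:3,:3].T@T[:3,3], T[:3,:3].T@np.r_[u,1]
def onz(n,p,z):
    o,d=ray(n,p); return o+d*(z-o[2])/d[2]
def tri(pt,ps):
    f=lambda X:np.r_[proj("top",X)[0]-pt,proj("side",X)[0]-ps]
    from scipy.optimize import least_squares
    r=least_squares(f,[.5,0,.02]); return r.x,r.fun
E
cat > m.py <<'E'
from h import *
from scipy.optimize import least_squares
t=lambda a:np.array(a)/5+[190,140]
s=lambda a:np.array(a)/7+[195,165]
# fixture coords with z over deck top
C=[(.1,.215,0),(.1,-.215,0),(-.1,-.215,0),(-.1,.215,0)]
Pn=[(.055,y,.015) for y in(.128,.102,.053,.027,-.022,-.048)]
F=np.array(C+Pn)
pt=t([(66,35),(692,112),(664,403),(26,323),(181,108),(220,115),(292,122),(332,130),(404,137),(443,141)])
ps=s([(38,540),(230,65),(628,85),(553,572),(189,392),(202,359),(224,301),(234,271),(256,216),(266,190)])
def W(q,X): 
    X=np.asarray(X); c,d=np.cos(q[3]),np.sin(q[3])
    return X@np.array([[c,d,0],[-d,c,0],[0,0,1]])+q[:3]
f=lambda q:np.r_[(proj("top",W(q,F))-pt).ravel(),(proj("side",W(q,F))-ps).ravel()]
r=least_squares(f,[.5,0,.01,-.1],loss="soft_l1"); q=r.x
print("fix",q); print(f(q).reshape(-1,2).round(1).tolist())
for n,a,b in[("w1",(164,263),(445,425)),("w2",(292,248),(420,318)),("w3",(427,265),(447,218)),("roller",(558,143),(283,70))]:
    X,e=tri(t(a),s(b)); c,d=np.cos(q[3]),np.sin(q[3]); R=np.array([[c,-d],[d,c]])
    z=q[2]+(.041 if n=="roller" else .014)
    print(n,X.round(4),e.round(1),"fix:",((X[:2]-q[:2])@R).round(4),X[2]-q[2],"top-only",((onz("top",t(a),z)[:2]-q[:2])@R).round(4))
np.save("q.npy",q)
E
python3 m.py
```

```text
fix [ 0.58731035 -0.01278158  0.00589563 -0.10526649]
[[-0.5, -0.6], [0.5, -0.6], [0.3, 0.0], [-0.7, 0.4], [0.1, 0.1], [0.0, -0.4], [0.2, 0.0], [-0.0, -0.6], [0.2, -0.3], [0.1, -0.1], [-0.3, -0.8], [0.4, -0.6], [0.4, -0.1], [0.3, 0.4], [0.5, 0.1], [0.3, 0.2], [0.2, 0.2], [0.3, 0.2], [-0.1, 0.5], [-0.1, 0.4]]
w1 [0.5529 0.1182 0.0135] [ 0.  -0.1  0.1  0. ] fix: [-0.048   0.1267] 0.0076363934163388185 top-only [-0.049   0.1261]
w2 [0.5644 0.0335 0.0142] [ 0.  -0.2  0.2  0. ] fix: [-0.0276  0.0436] 0.00826247427149198 top-only [-0.0289  0.0435]
w3 [ 0.5542 -0.0563  0.0146] [ 0.  -0.1  0.1  0. ] fix: [-0.0283 -0.0468] 0.008688117958626142 top-only [-0.0293 -0.0466]
roller [ 0.6322 -0.1393  0.0475] [ 0.  -0.1  0.1  0. ] fix: [ 0.0579 -0.1211] 0.041637369187010324 top-only [ 0.0576 -0.1212]
```

```bash
cat >> h.py <<'E'
try: q=np.load("q.npy")
except Exception: q=None
ZD=.010
def G(x,y,z):
    c,d=np.cos(q[3]),np.sin(q[3]); return [q[0]+c*x-d*y,q[1]+d*x+c*y,ZD+z]
def push(w,s,off=.0275,zt=.0045):
    yaw=q[3]; x0=w[0]-off-.012
    o=[np.pi,0,yaw]
    manip.move_ptp(G(x0,w[1],.09),o)
    manip.movel(G(x0,w[1],zt),v=.12)
    f0=np.array(manip.current_contact_force())
    manip.movel(G(w[0]-off,w[1],zt),v=.06)
    manip.movel(G(s[0]-off-.004,s[1],zt),v=.06)
    for i in range(12):
        x=s[0]-off-.004+.0008*(i+1)
        manip.movel(G(x,s[1],zt),v=.02)
        f=np.array(manip.current_contact_force())-f0
        c,d=np.cos(q[3]),np.sin(q[3]); fx=f[0]*c+f[1]*d
        print(round(x,4),f.round(1),round(fx,1))
        if fx<-5: break
    manip.movel(G(s[0]-off-.03,s[1],zt),v=.1)
    manip.movel(G(s[0]-off-.03,s[1],.07),v=.2)
    print("t",manip.current_t())
E
python3 - <<'E'
from h import *
manip.command_gripper(.026); print(manip.current_t())
push((-.0285,.0435),(.03365,.040))
cv2.imwrite("pics/top1.png",cv2.cvtColor(manip.grab_frame("top"),cv2.COLOR_RGB2BGR))
E
```

```text
0.7
0.0029 [1.  1.5 0.3] 0.8
0.0037 [ 1.1 -0.  -0.1] 1.1
0.0045 [0.1 0.1 1.4] 0.1
0.0053 [0.3 0.1 1. ] 0.3
0.0061 [0.6 0.2 0.1] 0.6
0.0069 [ 1.1  0.7 -0. ] 1.0
0.0077 [-0.2  0.2  0.1] -0.2
0.0085 [-1.1  0.6  2.4] -1.2
0.0094 [-3.8  1.4  2. ] -3.9
0.0101 [-5.2  2.   4.3] -5.4
t 9.025
```

Run:
```python
from h import *
im=cv2.cvtColor(manip.grab_frame("side"),cv2.COLOR_RGB2BGR)[155:255,190:300]
a=cv2.resize(im,None,fx=5,fy=5,interpolation=cv2.INTER_CUBIC)
b=cv2.imread("pics/top1.png")[140:240,190:240+100]
b=cv2.resize(b,None,fx=2.4,fy=2.4,interpolation=cv2.INTER_CUBIC)
c=np.zeros((500,800,3),np.uint8); c[:500,:550]=a; c[:240,550:790]=b
cv2.imwrite("pics/c3.png",c)
```

```text
Traceback (most recent call last):
ValueError: could not broadcast input array from shape (240,360,3) into shape (240,240,3)
```

Run:
```python
from h import *
im=cv2.cvtColor(manip.grab_frame("side"),cv2.COLOR_RGB2BGR)[155:255,190:300]
a=cv2.resize(im,None,fx=4,fy=4,interpolation=cv2.INTER_CUBIC)
b=cv2.imread("pics/top1.png")[140:240,190:290]
b=cv2.resize(b,None,fx=3.5,fy=3.5,interpolation=cv2.INTER_CUBIC)
c=np.zeros((400,800,3),np.uint8); c[:400,:440]=a; c[:350,450:800]=b
cv2.imwrite("pics/c3.png",c)
```

```text
(no output)
```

View pics/c3.png

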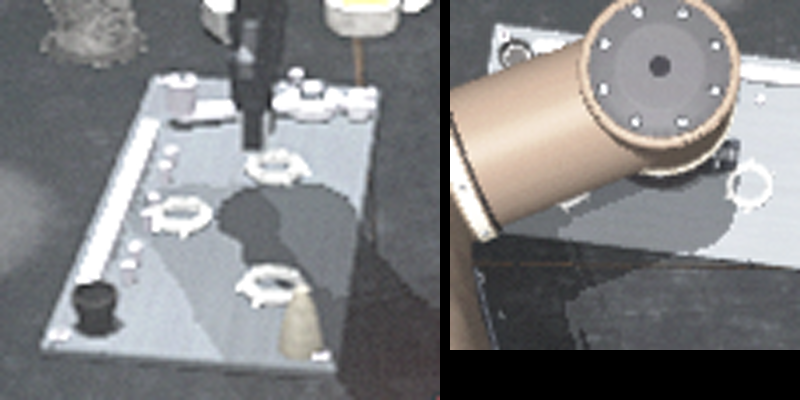

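The side view shows the middle watch at the middle pins, centre about (234.5,208). The arm blocks the top view. I'll push the other two, then check with the arm clear.

Run:
```python
from h import *
push((-.029,-.0467),(.03365,-.035))
push((-.0485,.1263),(.03365,.115))
manip.move_ptp([.30,.42,.25],[np.pi,0,0.3]); print(manip.current_t())
for n in("top","side"): cv2.imwrite(f"pics/{n}2.png",cv2.cvtColor(manip.grab_frame(n),cv2.COLOR_RGB2BGR))
c=np.zeros((600,800,3),np.uint8)
a=cv2.resize(cv2.imread("pics/top2.png")[140:225,190:335],None,fx=3.5,fy=3.5,interpolation=cv2.INTER_CUBIC);c[:a.shape[0],:a.shape[1]]=a
b=cv2.resize(cv2.imread("pics/side2.png")[165:225,200:280],None,fx=5,fy=5,interpolation=cv2.INTER_CUBIC);c[300:600,:400]=b
cv2.imwrite("pics/c4.png",c)
for y in(.115,.04,-.035):
    X=G(.03365,y,0); X[2]=q[2]+.008
    p=(proj("top",X)[0]-[190,140])*3.5; s=(proj("side",X)[0]-[200,165])*5+[0,300]; print(p.round(),s.round())
```

```text
0.0029 [-0.7  0.3 -0.1] -0.7
0.0037 [-1.5  0.7  0.2] -1.6
0.0045 [-0.1 -0.6 -0.1] 0.0
0.0053 [-0.4  0.2  0.1] -0.4
0.0061 [-1.1  0.5  0.2] -1.1
0.0069 [-0.5 -0.1  0.2] -0.5
0.0077 [-0.1  0.1 -0.3] -0.1
0.0085 [-1.1  0.1  0.9] -1.1
0.0094 [-2.6  1.7  1.4] -2.8
0.0101 [-5.2  1.7  2.4] -5.3
t 15.4917
0.0029 [-0.6 -0.1 -0.4] -0.6
0.0037 [-0.9 -0.9  0.6] -0.8
0.0045 [-1.3 -0.1  0.4] -1.3
0.0053 [-0.6 -0.5  0.5] -0.6
0.0061 [-0.2 -0.3 -0.4] -0.2
0.0069 [-2.   0.2  0.4] -2.1
0.0077 [-1.4 -0.3 -0. ] -1.4
0.0085 [-3.3  0.6  1.2] -3.3
0.0094 [-5.1  0.8  1.9] -5.2
t 22.1167
23.775
[138. 101.] [154. 582.]
[216. 110.] [175. 518.]
[294. 120.] [195. 459.]
```

View pics/c4.png

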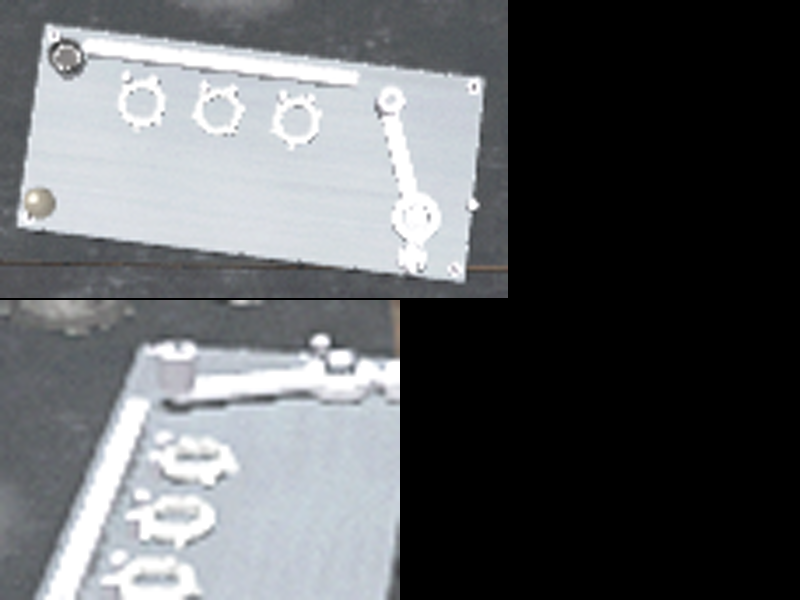

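The cases look seated, but their centres appear about 2–3 px right of prediction, roughly 2–3 mm. I'll look closer with an overlay of the predicted outlines.

Run:
```python
from h import *
def zoom(n,x,y,w,h,s):
    im=cv2.resize(cv2.imread(f"pics/{n}2.png")[y:y+h,x:x+w],None,fx=s,fy=s,interpolation=cv2.INTER_CUBIC)
    th=np.linspace(0,2*np.pi,60)
    for yy in(.115,.04,-.035):
        for cx,cy,r,z in[(.03365,yy,.021,.010),(.055,yy-.013,.004,.015),(.055,yy+.013,.004,.015)]:
            X=[G(cx+r*np.cos(t),cy+r*np.sin(t),z+q[2]-ZD) for t in th]
            p=(proj(n,X)-[x,y]+.5)*s
            cv2.polylines(im,[np.int32(p*8)],True,(0,0,255),1,cv2.LINE_AA,3)
    return im
a=zoom("top",215,153,75,32,10); b=zoom("side",215,185,38,40,7)
c=np.zeros((600,750,3),np.uint8); c[:320]=a; c[320:600,:266]=b
cv2.imwrite("pics/c5.png",c)
```

```text
(no output)
```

View pics/c5.png

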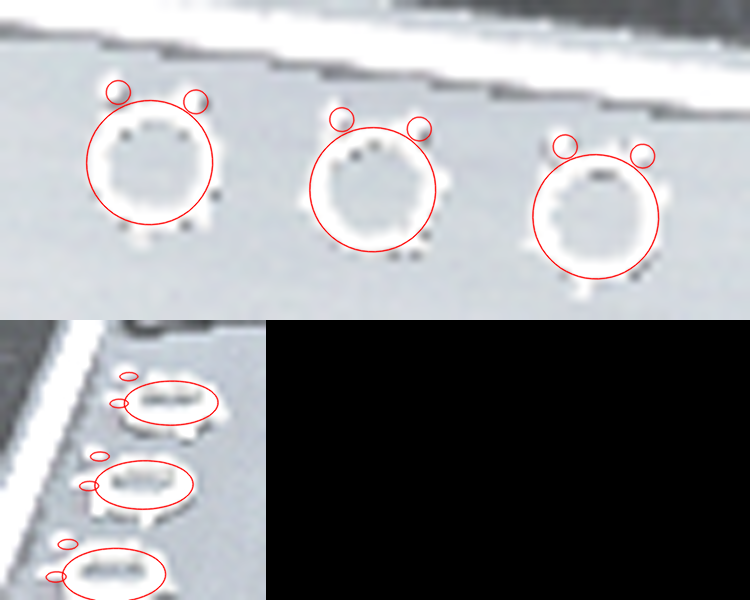

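Run:
```python
from h import *
im=cv2.cvtColor(cv2.imread("pics/top2.png"),cv2.COLOR_BGR2GRAY).astype(float)
im0=cv2.cvtColor(cv2.imread("pics/top0.png"),cv2.COLOR_BGR2GRAY).astype(float)
from scipy.ndimage import zoom,map_coordinates
from scipy.optimize import minimize
c,d=np.cos(q[3]),np.sin(q[3]); R=np.array([[c,-d],[d,c]])
Y,X=np.mgrid[-26:26.5:.5,-26:26.5:.5]/1000
def patch(im,x,y):
    P=[G(x+a,y+b,.014+q[2]-ZD) for a,b in zip(X.ravel(),Y.ravel())]
    p=proj("top",P); return map_coordinates(im,[p[:,1],p[:,0]],order=1).reshape(X.shape)
def score(v,im):  # ring bright at r 16..20.5, hole dark r<12, outside r>23 deck
    r=np.hypot(X-v[0],Y-v[1])
    ring=np.exp(-((r-.0175)/.003)**2); ring-=ring[r<.026].mean()
    return -(ring*PA)[r<.026].sum()
for img,pts in((im0,[(-.0488,.1263),(-.0287,.0435),(-.029,-.0467)]),(im,[(.03365,.115),(.03365,.04),(.03365,-.035)])):
    for s in pts:
        PA=patch(img,*s); PA=PA-PA.mean()
        best=min(((score((a,b),img),a,b) for a in np.arange(-.005,.0051,.0004) for b in np.arange(-.005,.0051,.0004)))
        r=np.hypot(X-best[1],Y-best[2]); m=r<.016; w=np.clip(250-patch(img,*s),0,None)*m
        print(s,"ring",np.round(np.array(best[1:])*1e3,1),"hole",(X*w).sum()/w.sum()*1e3,(Y*w).sum()/w.sum()*1e3)
```

```text
(-0.0488, 0.1263) ring [1.4 2.2] hole 1.7256677437145984 2.99781004325921
(-0.0287, 0.0435) ring [1. 1.] hole 1.1290862274621216 1.103552023154684
(-0.029, -0.0467) ring [1.8 1.4] hole 1.6700551201732412 1.283700498072361
(0.03365, 0.115) ring [-0.6 -2.2] hole -0.1628076957596302 -1.9479831166078427
(0.03365, 0.04) ring [-0.2 -0.6] hole 0.5810466350725358 -0.4066147289931137
(0.03365, -0.035) ring [ 0.2 -0.6] hole 0.9445741680837713 -0.548884254475127
```

Watch 1 sits about 1.5 mm to -y, touching only its right pin (the left finger and right pin jammed). I'll re-seat it with a +y nudge while pressing.

```bash
cat > r.py <<'E'
from h import *
off=.0275; zt=.0045; xs=.03365-off; c,d=np.cos(q[3]),np.sin(q[3])
manip.move_ptp(G(xs-.03,.115,.07),[np.pi,0,q[3]])
manip.movel(G(xs-.03,.115,zt),v=.15)
f0=np.array(manip.current_contact_force())
def F():
    f=np.mean([manip.current_contact_force() for _ in range(4)],0)-f0
    return np.round([f[0]*c+f[1]*d,-f[0]*d+f[1]*c],1)
manip.movel(G(xs-.006,.115,zt),v=.08)
x=xs
manip.movel(G(x,.1155,zt),v=.03); print(F())
y=.1155
for i in range(12):
    y+=.0006; manip.movel(G(x,y,zt),v=.02); f=F(); print("y",round(y,4),f)
    if f[1]<-4 or f[0]<-6: break
for i in range(8):
    y=max(.115,y-.0006); x+=.0006; manip.movel(G(x,y,zt),v=.02); f=F(); print("x",round(x,4),round(y,4),f)
    if f[0]<-6: break
manip.movel(G(xs-.03,y,zt),v=.1)
manip.movel(G(xs-.03,y,.09),v=.2)
manip.move_ptp([.30,.42,.25],[np.pi,0,0.3]); print(manip.current_t())
cv2.imwrite("pics/top3.png",cv2.cvtColor(manip.grab_frame("top"),cv2.COLOR_RGB2BGR))
E
python3 r.py
cat > ck.py <<'E'
import sys; from h import *
from scipy.ndimage import map_coordinates
im=cv2.imread(sys.argv[1],0).astype(float)
Y,X=np.mgrid[-26:26.5:.5,-26:26.5:.5]/1000
for s in((.03365,.115),(.03365,.04),(.03365,-.035)):
    p=proj("top",[G(s[0]+a,s[1]+b,.014+q[2]-ZD) for a,b in zip(X.ravel(),Y.ravel())])
    A=map_coordinates(im,[p[:,1],p[:,0]],order=1).reshape(X.shape); best=(-1e9,)
    for a in np.arange(-.005,.0051,.0004):
        for b in np.arange(-.005,.0051,.0004):
            r=np.hypot(X-a,Y-b); k=np.exp(-((r-.0175)/.003)**2); k-=k[r<.026].mean()
            best=max(best,((k*(A-A.mean()))[r<.026].sum(),a,b))
    r=np.hypot(X-best[1],Y-best[2]); w=np.clip(250-A,0,None)*(r<.016)
    print(s,"ring mm",np.round(np.array(best[1:])*1e3,1),"hole",((X*w).sum()/w.sum()*1e3).round(2),((Y*w).sum()/w.sum()*1e3).round(2))
E
python3 ck.py pics/top3.png
```

```text
[ 0.1 -0.6]
y 0.1161 [ 0.5 -0.7]
y 0.1167 [-0.5 -1. ]
y 0.1173 [-0.8 -1.3]
y 0.1179 [-0.2 -0.8]
y 0.1185 [-1.1 -0.8]
y 0.1191 [-0.3 -0.7]
y 0.1197 [-0.3  0.3]
y 0.1203 [ 0.1 -0.3]
y 0.1209 [ 0.2 -0.7]
y 0.1215 [-0.3  0.1]
y 0.1221 [ 0.3 -0.1]
y 0.1227 [ 0.4 -0.8]
x 0.0067 0.1221 [-0.8 -0.6]
x 0.0073 0.1215 [-1.8  0.6]
x 0.0079 0.1209 [-3.9 -0. ]
x 0.0085 0.1203 [-5.9  0.1]
x 0.0091 0.1197 [-6.5 -0.7]
33.85
(0.03365, 0.115) ring mm [-0.6 -0.2] hole 0.06 -0.28
(0.03365, 0.04) ring mm [-0.2 -0.6] hole 0.6 -0.37
(0.03365, -0.035) ring mm [ 0.2 -0.6] hole 0.86 -0.5
```

The row is now even: y offsets are uniform within about 0.3 mm. Next is the tensioner, so I'll check the IK for both yaws and the clearance to the hose behind.

```bash
cat >> h.py <<'E'
def ten(th,gap,z,sgn):
    ph=.35-th; e=np.array([np.cos(ph),np.sin(ph)]); n=np.array([-e[1],e[0]])
    p=np.array([-.045,-.160])+.110*e+(.012+.011+gap)*n
    return G(p[0],p[1],z),[np.pi,0,q[3]+ph+sgn*np.pi/2]
E
python3 - <<'E'
from h import *
for s in(1,-1):
    for th in(0,.3,.6): 
        j=manip.inverse_kinematics(*ten(th,0,.02,s)); print(s,th,None if j is None else np.round(j,2),np.round(ten(th,0,.02,s)[0],3))
# hose near end: rim nearest to the fixture
X,e=tri(np.array([550,235])*.64,np.array([335,255])*.64); print(X,e)
print("top-only z=.05",onz("top",np.array([550,245])*.64,.05))
E
```

```text
1 0 [ 0.12  0.49 -0.3   0.   -0.79 -3.02] [ 0.627 -0.118  0.03 ]
1 0.3 [ 0.07  0.51 -0.26  0.   -0.8   3.02] [ 0.637 -0.15   0.03 ]
1 0.6 [ 0.01  0.52 -0.24  0.   -0.81  2.77] [ 0.637 -0.184  0.03 ]
-1 0 [ 0.12  0.49 -0.3   0.   -0.79  0.13] [ 0.627 -0.118  0.03 ]
-1 0.3 [ 0.07  0.51 -0.26  0.   -0.8  -0.12] [ 0.637 -0.15   0.03 ]
-1 0.6 [ 0.01  0.52 -0.24  0.   -0.81 -0.37] [ 0.637 -0.184  0.03 ]
[ 0.71183271 -0.31545512  0.00841825] [ 0.02624358 -2.21773722  2.34586589  0.51002177]
top-only z=.05 [ 0.67334533 -0.30423539  0.05      ]
```

```bash
python3 - <<'E'
from h import *
manip.command_gripper(0); print(manip.current_gripper_width())
p,o=ten(0,.012,.14,-1); manip.move_ptp(p,o)
p,o=ten(0,.012,.02,-1); manip.movel(p,v=.12)
f0=np.array(manip.current_contact_force()); print("down",manip.current_t(),manip.current_position())
p,o=ten(0,.003,.02,-1); manip.movel(p,v=.05)
for th in np.arange(0,.601,.06):
    p,o=ten(th,0,.02,-1); manip.movel(p,o,v=.035)
    print(round(th,2),(np.array(manip.current_contact_force())-f0).round(1))
print(manip.current_t(),np.round(np.array(manip.current_position())-p,4))
for n in("top","side"): cv2.imwrite(f"pics/{n}4.png",cv2.cvtColor(manip.grab_frame(n),cv2.COLOR_RGB2BGR))
c=np.zeros((600,800,3),np.uint8)
a=cv2.resize(cv2.imread("pics/top4.png")[130:230,190:340],None,fx=3,fy=3,interpolation=cv2.INTER_CUBIC);c[:300,:450]=a
b=cv2.resize(cv2.imread("pics/side4.png")[150:225,200:320],None,fx=4,fy=4,interpolation=cv2.INTER_CUBIC);c[300:600,:480]=b
cv2.imwrite("pics/c6.png",c)
E
python3 ck.py pics/top4.png
```

```text
-0.0005584882546621349
down 37.6583 [ 0.62463476 -0.10650281  0.03080698]
0.0 [-0.9  4.5  1.8]
0.06 [-0.1  5.1  2.8]
0.12 [0.1 5.1 3.5]
0.18 [-0.3  5.2  4.2]
0.24 [-2.1  5.9  3.1]
0.3 [-0.9  6.4  3.8]
0.36 [-1.8  5.1  4.2]
0.42 [-2.1  4.4  2.9]
0.48 [-1.2  7.9  3.1]
0.54 [-2.2  7.5  3.9]
0.6 [-2.   9.   2.7]
41.6583 [-0.0007  0.0009 -0.0003]
(0.03365, 0.115) ring mm [-1.8  3. ] hole -0.58 0.89
(0.03365, 0.04) ring mm [-5. -5.] hole -4.96 -4.93
(0.03365, -0.035) ring mm [-5.  5.] hole -4.89 4.67
```

View pics/c6.png

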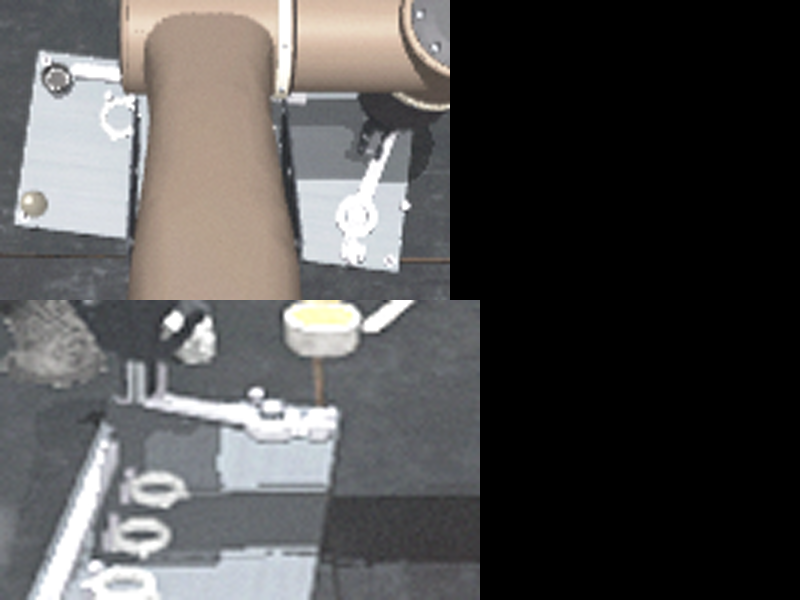

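The arm has swung back with the roller under the gripper, and the bystanders and row look untouched. I'll check the actual arm angle against overlay lines at θ = 0.5, 0.6 and 0.7.

Run:
```python
from h import *
def ov(n,x,y,w,h,s):
    im=cv2.resize(cv2.imread(f"pics/{n}4.png")[y:y+h,x:x+w],None,fx=s,fy=s,interpolation=cv2.INTER_CUBIC)
    for th,col in((.5,(0,255,255)),(.6,(0,0,255)),(.7,(255,0,255))):
        ph=.35-th
        L=[G(-.045+r*np.cos(ph),-.16+r*np.sin(ph),.011+q[2]-ZD) for r in(0.02,.11)]
        p=(proj(n,L)-[x,y]+.5)*s; cv2.line(im,*[tuple(map(int,k)) for k in p],col,1,cv2.LINE_AA)
    return im
a=ov("top",290,165,40,60,9); b=ov("side",228,162,60,40,7)
c=np.zeros((560,800,3),np.uint8); c[:540,:360]=a; c[:280,370:790]=b
cv2.imwrite("pics/c7.png",c)
```

```text
(no output)
```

View pics/c7.png

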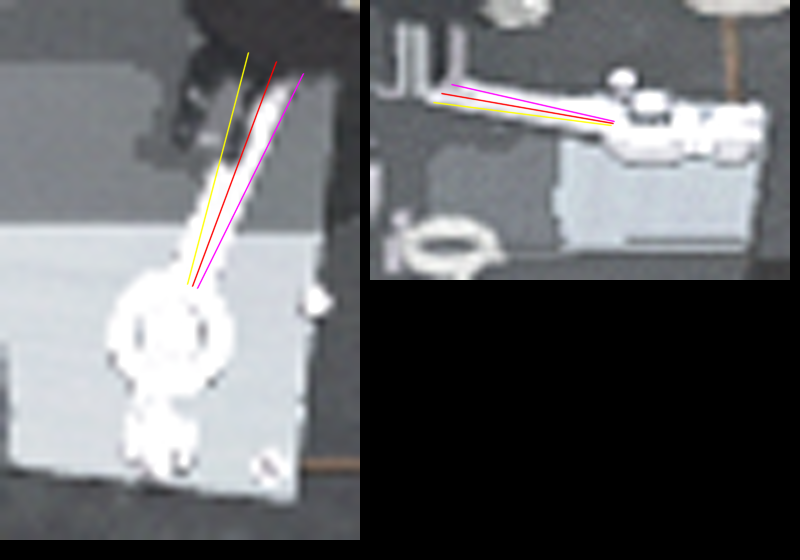

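The arm sits at about 0.6–0.63 rad, past the click and short of the 0.70 stop. The held force is about 9 N, and the row is unchanged in the side view.

```bash
python3 -c "
from rig import manip
print(manip.current_t(),manip.current_contact_force()); print(manip.close_job())"
```

```text
41.7583 [-1.05551935  8.69313169  4.99548893]
the job is handed in; nothing more can be done
None
```

I handed the job in at 41.8 s: all three watch cases are home against their pins, and the gripper is holding the tensioner at about 0.6 rad with about 9 N. The click itself was not seen; it is inferred from that angle, which is past 0.48.

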